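Put the paints back on their trays

TASK

Put the four paints away on the painting desk: stand each dropper bottle in the small round tray of its own colour and each squat paint pot in the large round tray of the colour of its lid, upright and flat on the tray's floor, and let go. Do not knock any paint over, and leave the toy figure and the computer mouse where they are.

Things in the scene. Friction and masses are not known exactly. Their poses are not given: they have to be found in the camera images.
- orange_dropper: loose orange paint dropper bottle: upright orange cylinder 26 mm in diameter and 52 mm high, a short cone to 58 mm, then a thin white nozzle cap 13 mm wide up to 75 mm; 25 to 49 g. Origin: centre of its underside, z up. Starts standing on the desk.
- orange_pot: loose squat paint pot: upright cylinder 46 mm in diameter, 48 mm high, white body, lid in orange (the top 14 mm, same diameter, a white spot 28 mm wide on top); 49 to 98 g. Origin: centre of its underside, z up. Starts standing on the desk.
- orange_small_tray: small round orange tray with a black floor, stuck to the desk, for the orange dropper bottle: inside diameter 42 mm, wall 4 mm thick (outside 50 mm), rim 12 mm above the desk, inner floor 4 mm above the desk. Origin: centre of its underside, on the desk; z up.
- orange_large_tray: large round orange tray with a black floor, stuck to the desk, for the orange paint pot: inside diameter 62 mm, wall 4 mm thick (outside 70 mm), rim 12 mm above the desk, inner floor 4 mm above the desk. Origin: centre of its underside, on the desk; z up.
- blue_dropper: loose blue paint dropper bottle: upright blue cylinder 26 mm in diameter and 52 mm high, a short cone to 58 mm, then a thin white nozzle cap 13 mm wide up to 75 mm; 25 to 49 g. Origin: centre of its underside, z up. Starts standing on the desk.
- blue_pot: loose squat paint pot: upright cylinder 46 mm in diameter, 48 mm high, white body, lid in blue (the top 14 mm, same diameter, a white spot 28 mm wide on top); 49 to 98 g. Origin: centre of its underside, z up. Starts standing on the desk.
- blue_small_tray: small round blue tray with a black floor, stuck to the desk, for the blue dropper bottle: inside diameter 42 mm, wall 4 mm thick (outside 50 mm), rim 12 mm above the desk, inner floor 4 mm above the desk. Origin: centre of its underside, on the desk; z up.
- blue_large_tray: large round blue tray with a black floor, stuck to the desk, for the blue paint pot: inside diameter 62 mm, wall 4 mm thick (outside 70 mm), rim 12 mm above the desk, inner floor 4 mm above the desk. Origin: centre of its underside, on the desk; z up.
- figure: bystander: small painted toy soldier (green and grey, copper head) on a black painting handle 42 mm in diameter, 87 mm high in all, standing loose on the desk at the far side. Origin: centre of its underside. Not to be moved.
- mouse: bystander: silver and white computer mouse, 105 x 58 x 35 mm, loose on the desk at the robot's right. Origin: centre of its underside, x along its length. Not to be moved. (A white cup, 72 mm wide and 85 mm high, stands at the opposite, left end of the desk mat, more than 0.4 m left of the middle; it plays no part.)
There are look-alikes about, which are no part of the job. What is shaped like the orange_pot but purple, red or yellow is not meant.

How it is judged:
By the outcome, as a careful person would: the job done as asked, in the order asked, and still so for the second after the job is handed in, with the robot touching nothing.
It also fails if it takes over 128 s, if anything falls off the work surface, if the arm or the gripper's body presses on something with over 40 N, if the wrist force passes 120 N, or if a joint passes its speed limit or range.

ROBOT

A 6-joint arm with a two-finger parallel gripper is mounted at the origin on the work surface. World frame = base frame: x ahead of the robot, y to its left, z up, the work surface at z = 0. Lengths are in m, angles in rad, forces in N, time in s.
With the tool pointing down it reaches from about 0.35 to 0.875 m from the base axis. Payload 4.2 kg.
Tool frame: the origin (TCP) lies at the very end of the fingers, on their centre line; the grasp point (between the pads) lies 19 mm behind it (env.pinch_z is the z of the grasp point in the tool frame, in m); z points along the fingers, y is the line along which they close (so a half turn about z gives the same grasp; the last joint's range is limited). The gripper opens to 87 mm and grips with 3 to 60 N. Pads are 19 mm wide; open, the fingers measure 117 mm over their backs; the gripper's body (75 mm by 190 mm) begins 51 mm behind the grasp point.
Start: joints at [-0.958, 0.385, 0.008, 0, -1.194, -0.259], TCP at [0.217, -0.586, 0.223] pointing down, gripper open.
Joint ranges: [-3.14, 3.14], [-1.21, 2.06], [-1.07, 1.41], [-3.16, 2.05], [-2.99, -0.16], [-3.1, 3.1]. Speed limits (rad/s): [2.79, 2.79, 3.14, 3.14, 3.14, 3.14].

INTERFACE

Orientations are given as a unit quaternion [x, y, z, w].
In Python, from workcell import env, viewer gives the robot as it stands.
- The arm moves only by the tool servo_tool, never from a script. Its argument "targets" is a list of rows, each a list of 6 numbers: the shift along the tool's x, y, z in cm, then the turn, a rotation vector about the tool's x, y, z in degrees. In form: [[x, y, z, rx, ry, rz], ...]. A call has 1 to 5 rows; each row shifts and turns the commanded pose from where the row before left it, along the tool's axes as they then stand; what a row does not reach is not made up. A row lasts 1/10 s, in which the tool goes at most 50 mm and 8.59 degrees, less where a joint would pass 70% of its speed; a pose out of reach is approached as far as the arm can. A call with a gripper value outside its range is refused whole. "fingers" is the closure, from -1 (fully open) to 1 (shut), set as the call begins (left out, the last holds). The fingers move at their own pace and stop on an object; "force" is the grip in N (left out, the last holds). Time passes only in rows, so rows that do not move let the fingers close. It gives the time, the measured TCP pose, the force, the opening and the grip force at its end, in the units of the state.
- env.read_state(): the state, without advancing time (a new reading comes with each control period).
- viewer.get_image(name): name is "scene" or "side" or "wrist"; returns a dict with "img" (400x640x3 uint8, blue, green, red), "K" (3x3 intrinsics, pixels), "cam_to_world" (4x4, takes a point from camera to world coordinates). Camera axes: x right, y down, z forward; pixel columns grow to the right and rows downward; lengths in m; the calibration is good to about 2 mm. A picture is of the moment at which its call begins. There is no depth.
- env.sign_off(): hands the job in; it is judged then, once.
The state is a dict: "t": time; "q": joint angles; "dq": joint speeds; "joint_efforts": joint torques, N m; "tcp_pos": TCP position; "ee_rot": TCP orientation; "ft_force": force on the tool from outside, world axes, zero at the start; "wrist_torque": the same for the moment, N m; "opening": finger opening in m; "grasp_force": force on a finger pad.
Only numpy, scipy, OpenCV 4.12 (cv2) and the standard library are available. Lean on these libraries where they do the work, as an engineer would, in place of code of your own. Each camera call takes 0.05 s, during which the arm holds its last target. There are 200 camera calls.

## Working session

There is one attempt and no reset: what is moved stays moved. The work goes in short steps, Python scripts to look and compute and a tool call to move; the robot and the scene stay as the last step left them, time stands still between calls to the robot, and variables do not carry over. Pictures are saved under pics/ and viewed, at most 14 in all, crops included, and the job is handed in when it is done.

Besides the shell and the picture viewer there is one more tool, called after ">>>" in YAML: its name, and indented under it one key for each argument. servo_tool: Moves the arm, as the interface text tells. Its arguments: {"type":"object","properties":{"targets":{"type":"array"},"fingers":{"type":"number"},"force":{"type":"number"}},"required":["targets"]}

```bash
mkdir -p pics; cat > h.py <<'E'
import numpy as np, cv2
from workcell import env, viewer
def px2w(im,u,v,z):
    K=im["K"];T=im["cam_to_world"]
    d=T[:3,:3]@np.linalg.solve(K,[u,v,1.]);o=T[:3,3]
    return o+d*(z-o[2])/d[2]
def w2px(im,p):
    T=np.linalg.inv(im["cam_to_world"]);c=T[:3,:3]@p+T[:3,3];q=im["K"]@c
    return q[:2]/q[2]
E
python3 - <<'E'
from h import *
import pickle
for n in("scene","side"):
    im=viewer.get_image(n);cv2.imwrite(f"pics/{n}0.png",im["img"]);pickle.dump(im,open(f"{n}0.pkl","wb"))
    print(n,im["cam_to_world"].round(3).tolist(),im["K"].tolist())
s=env.read_state();print(s,env.pinch_z)
E
```

```text
scene [[-0.573, 0.662, -0.483, 1.102], [0.819, 0.47, -0.327, 0.269], [0.01, -0.583, -0.812, 0.902], [0.0, 0.0, 0.0, 1.0]] [[457.03834390176, 0.0, 317.23165151649124], [0.0, 457.03834390176, 197.4081712370894], [0.0, 0.0, 1.0]]
side [[0.995, -0.073, 0.068, 0.478], [-0.1, -0.673, 0.733, -1.13], [-0.008, -0.736, -0.677, 1.041], [0.0, 0.0, 0.0, 1.0]] [[510.793328147636, 0.0, 317.06914783464856], [0.0, 510.793328147636, 206.31326161068085], [0.0, 0.0, 1.0]]
{'t': 0.1, 'q': array([-9.58418724e-01,  3.85489548e-01,  6.80032231e-03, -4.36131983e-04,
       -1.19397782e+00, -2.58583522e-01]), 'dq': array([-0.00226571, -0.00205389,  0.00287145,  0.00176297, -0.00031986,
        0.00027998]), 'joint_efforts': array([-3.05931308e-04, -3.91689706e+01,  1.87934893e+01,  4.23190981e+00,
        1.34463591e-02, -7.43085388e-05]), 'tcp_pos': array([ 0.21637056, -0.58580309,  0.22157764]), 'ee_rot': array([-1.75896633e-01,  9.84408177e-01,  9.33563716e-04, -2.10803789e-04]), 'ft_force': array([-1.13335308, -0.06290693,  0.62085943]), 'wrist_torque': array([-0.04351099,  0.0012292 ,  0.0184913 ]), 'grasp_force': 0.0, 'opening': 0.08718667475845898} -0.0187
```

View pics/scene0.png

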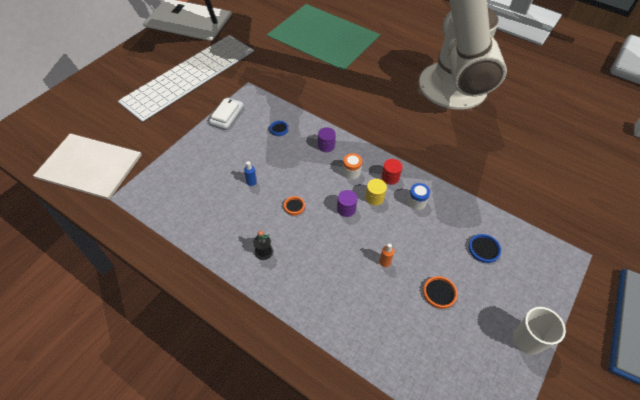

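View pics/side0.png

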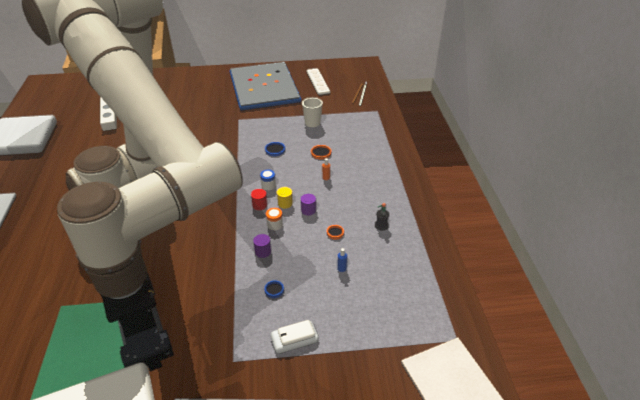

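The scene picture shows these items, by pixel:
- **Pots:** orange-lid (352,163) and blue-lid (420,193), both with white bodies. These are the ones meant. The plain red (392,171), yellow (376,191) and purple (347,204), (326,139) pots are look-alikes.
- **Droppers:** blue (250,175) and orange (387,255).
- **Small trays:** blue (279,128) and orange (294,205).
- **Large trays:** blue (485,248) and orange (440,292).

The side view agrees with this.

```bash
cat > m.py <<'E'
from h import *
import pickle
S={"scene":dict(opot=(352,163),bpot=(420,193),odrop=(387,255),bdrop=(250,175),bs=(279,128),os=(294,205),bl=(485,248),ol=(440,292),red=(392,171),yel=(376,191),pur=(347,204),pur2=(326,139),fig=(263,245)),
 "side":dict(opot=(274,218),bpot=(267,180),odrop=(326,171),bdrop=(342,262),bs=(274,290),os=(335,232),bl=(275,149),ol=(321,152),red=(259,200),yel=(285,198),pur=(308,205),pur2=(262,246),fig=(382,218))}
hue=dict(o=(3,17),b=(105,122),red=(0,4),yel=(20,32),pur=(125,150))
for n in S["scene"]:
  for cam in S:
    im=pickle.load(open(cam+"0.pkl","rb"));u,v=S[cam][n];hsv=cv2.cvtColor(im["img"],cv2.COLOR_BGR2HSV)
    lo,hi=hue.get(n[:3],hue.get(n[0],(0,0)))
    m=cv2.inRange(hsv,(lo,110,50),(hi,255,255));w=np.zeros_like(m);r=26;w[v-r:v+r,u-r:u+r]=255;m&=w
    if n=="fig": print(n,cam,px2w(im,u,v,.04).round(4));continue
    k,l,st,c=cv2.connectedComponentsWithStats(m);
    if k<2: print(n,cam,"none");continue
    i=1+st[1:,4].argmax();pts=np.argwhere(l==i)[:,::-1].astype(np.int32)
    h=cv2.convexHull(pts);M=cv2.moments(h);cu,cv_=M["m10"]/M["m00"],M["m01"]/M["m00"]
    z={2:.009}.get(len(n),.028 if "drop" in n else .041 if "pot" in n else .026)
    if n[1:]=="pot": 
      hm=np.zeros_like(m);cv2.fillConvexPoly(hm,h,255)
      wm=cv2.inRange(hsv,(0,0,150),(180,90,255))&hm;p=np.argwhere(wm>0);cv_,cu=p.mean(0);z=.048
    print(n,cam,st[i,4],round(cu,1),round(cv_,1),px2w(im,cu,cv_,z).round(4))
E
python3 m.py
python3 -c "
import cv2
a=cv2.imread('pics/scene0.png')[110:320,235:515];cv2.imwrite('pics/c1.png',cv2.resize(a,(784,588),interpolation=2))"
```

```text
opot scene 174 352.5 159.5 [ 0.4511 -0.0704  0.048 ]
opot side 132 273.5 212.4 [ 0.4518 -0.0661  0.048 ]
bpot scene 171 420.1 190.0 [0.4382 0.108  0.048 ]
bpot side 79 267.0 173.4 [0.4383 0.1124 0.048 ]
odrop scene 189 386.3 256.1 [0.6242 0.1275 0.028 ]
odrop side 145 320.7 151.6 [0.6179 0.2329 0.028 ]
bdrop scene 161 250.0 175.4 [ 0.6234 -0.2544  0.028 ]
bdrop side 132 341.8 261.6 [ 0.6224 -0.2527  0.028 ]
bs scene 143 278.6 127.9 [ 0.4427 -0.3081  0.009 ]
bs side 138 273.8 288.6 [ 0.441  -0.3076  0.009 ]
os scene 195 294.0 205.3 [ 0.6222 -0.123   0.009 ]
os side 138 334.9 231.7 [ 0.6207 -0.1232  0.009 ]
bl scene 319 484.5 247.9 [0.4686 0.2938 0.009 ]
bl side 107 274.5 148.3 [0.4661 0.2946 0.009 ]
ol scene 380 439.6 292.0 [0.6228 0.2585 0.009 ]
ol side 145 320.7 151.6 [0.6206 0.2585 0.009 ]
red scene 355 391.5 170.7 [0.4088 0.0187 0.026 ]
red side 279 258.8 198.7 [0.4098 0.0219 0.026 ]
yel scene 443 375.6 191.3 [0.4863 0.0191 0.026 ]
yel side 289 284.0 197.1 [0.4852 0.0209 0.026 ]
pur scene 416 346.8 202.6 [ 0.5536 -0.0193  0.026 ]
pur side 205 307.6 203.1 [ 0.5531 -0.0132  0.026 ]
pur2 scene 343 326.1 139.2 [ 0.4156 -0.1721  0.026 ]
pur2 side 258 261.8 245.0 [ 0.4149 -0.1685  0.026 ]
fig scene [ 0.7611 -0.1015  0.04  ]
fig side [ 0.7554 -0.1138  0.04  ]
```

View pics/c1.png

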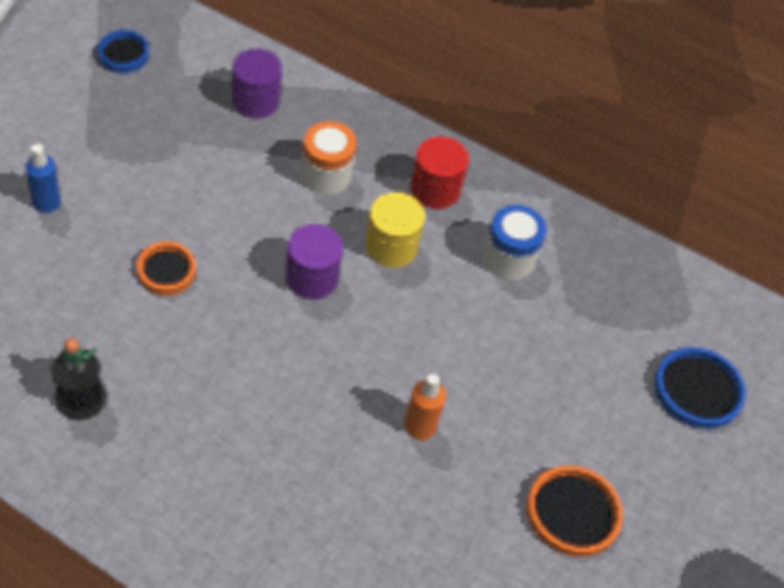

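The crop confirms it: orange-lid pot at crop (330,150), blue-lid pot at (518,232), and the red, yellow and purple ones are one-colour decoys. Positions from both cameras agree to about 4 mm. I'll turn the gripper so it closes along world x, which is clear of all neighbours, and go to the blue dropper.

>>> servo_tool:
  targets:
    - [0,0,0,0,0,-8.5]
    - [0,0,0,0,0,-8.5]
    - [0,0,0,0,0,-8.5]
    - [0,0,0,0,0,-8.5]
    - [0,0,0,0,0,-8.5]
  fingers: -1
  force: 15

```text
t: 0.6
tcp_pos: [0.2164, -0.586, 0.2219]
ee_rot: [-0.523, 0.852, 0.001, 0.0]
ft_force: [-0.1, -0.3, -0.3]
opening: 0.0866
grasp_force: 0.0
```

>>> servo_tool:
  targets:
    - [0,0,0,0,0,-8.5]
    - [0,0,0,0,0,-8.5]
    - [0,0,0,0,0,-8.5]
    - [0,0,0,0,0,-1.75]
    - [0,0,0,0,0,0]

```text
t: 1.1
tcp_pos: [0.2164, -0.586, 0.222]
ee_rot: [0.707, -0.707, -0.001, -0.0]
ft_force: [0.5, 0.3, -0.0]
opening: 0.0872
grasp_force: 0.0
```

>>> servo_tool:
  targets:
    - [-2.2,-2.7,0.3,0,0,0]
    - [-2.2,-2.7,0.3,0,0,0]
    - [-2.2,-2.7,0.3,0,0,0]
    - [-2.2,-2.7,0.3,0,0,0]
    - [-2.2,-2.7,0.3,0,0,0]

```text
t: 1.6
tcp_pos: [0.3523, -0.4751, 0.2072]
ee_rot: [-0.707, 0.707, 0.0, 0.0]
ft_force: [1.5, -0.1, -0.2]
opening: 0.0866
grasp_force: 0.0
```

>>> servo_tool:
  targets:
    - [-2.2,-2.7,0.3,0,0,0]
    - [-2.2,-2.7,0.3,0,0,0]
    - [-2.2,-2.7,0.3,0,0,0]
    - [-2.2,-2.7,0.3,0,0,0]
    - [-2.2,-2.7,0.3,0,0,0]

```text
t: 2.1
tcp_pos: [0.4873, -0.365, 0.1922]
ee_rot: [-0.707, 0.707, 0.0, -0.0]
ft_force: [0.9, -0.5, -0.0]
opening: 0.0873
grasp_force: 0.0
```

>>> servo_tool:
  targets:
    - [-2.2,-2.7,0.3,0,0,0]
    - [-2.2,-2.7,0.3,0,0,0]
    - [-2.2,-2.7,0.3,0,0,0]
    - [-2.2,-2.7,0.3,0,0,0]
    - [0,0,0,0,0,0]

```text
t: 2.6
tcp_pos: [0.5969, -0.2754, 0.1791]
ee_rot: [0.708, -0.706, -0.0, 0.0]
ft_force: [-0.4, 0.4, -0.9]
opening: 0.0871
grasp_force: 0.0
```

```bash
cat >> h.py <<'E'
def wr(name):
    im=viewer.get_image("wrist");cv2.imwrite(f"pics/{name}.png",im["img"]);s=env.read_state()
    print(s["tcp_pos"].round(4),im["cam_to_world"].round(3).tolist(),im["K"][0,0]);return im
E
python3 - <<'E'
from h import *
im=wr("w1")
for p in[(.6229,-.2535,.0),(.6229,-.2535,.075)]:print(w2px(im,np.array(p)))
E
```

```text
[ 0.5954 -0.2765  0.1794] [[-1.0, -0.004, -0.003, 0.596], [-0.004, 0.958, 0.286, -0.353], [0.001, 0.286, -0.958, 0.341], [0.0, 0.0, 0.0, 1.0]] 348.21380464820504
[290.31905942 192.06344179]
[283.63646359 217.92441734]
```

View pics/w1.png

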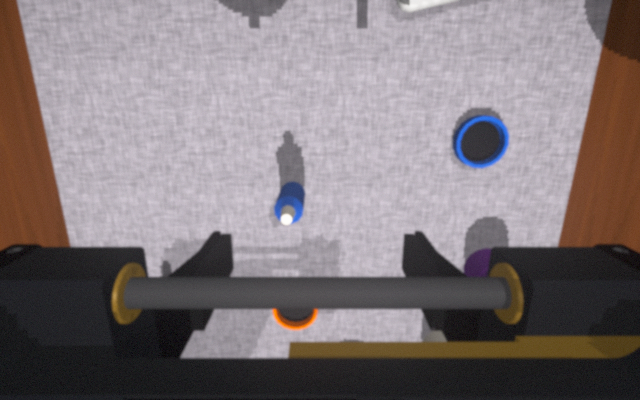

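The wrist view shows the blue dropper cap at (286,218), within 2 px of the prediction, and the blue small tray at (481,141). No obstacle lies between the fingers.

```bash
python3 - <<'E'
from h import *
im=viewer.get_image("wrist")
print(px2w(im,286.5,217,.075),px2w(im,481,141,.012))
hsv=cv2.cvtColor(im["img"],cv2.COLOR_BGR2HSV)
m=cv2.inRange(hsv,(105,110,50),(122,255,255))
k,l,st,c=cv2.connectedComponentsWithStats(m)
for i in range(1,k):
    if st[i,4]>100:
        h=cv2.convexHull(np.argwhere(l==i)[:,::-1].astype(np.int32));M=cv2.moments(h);u,v=M["m10"]/M["m00"],M["m01"]/M["m00"]
        print(st[i],u,v,px2w(im,u,v,.009),px2w(im,u,v,.028))
E
```

```text
[ 0.61898923 -0.25542026  0.075     ] [ 0.4391999 -0.3088165  0.012    ]
[ 452  116   54   53 1108] 478.61538461538464 141.90935143288084 [ 0.43994075 -0.307529    0.009     ] [ 0.4487997  -0.31021236  0.028     ]
[273 184  29  40 678] 288.0408006158583 204.05350269438026 [ 0.62310364 -0.24472225  0.009     ] [ 0.62149067 -0.25099645  0.028     ]
```

>>> servo_tool:
  targets:
    - [-2.3,-2.55,0,0,0,0]
    - [0,0,4,0,0,0]
    - [0,0,4,0,0,0]
    - [0,0,3,0,0,0]
    - [0,0,0,0,0,0]

```text
t: 3.2
tcp_pos: [0.6154, -0.2552, 0.0655]
ee_rot: [-0.706, 0.708, 0.005, -0.003]
ft_force: [-0.9, -0.4, -0.6]
opening: 0.0868
grasp_force: 0.0
```

>>> servo_tool:
  targets:
    - [0,0,0,0,0,0]
    - [0,0,0,0,0,0]

```text
t: 3.4
tcp_pos: [0.6212, -0.2562, 0.0733]
ee_rot: [-0.707, 0.707, -0.002, 0.001]
ft_force: [-0.5, 0.4, 0.8]
opening: 0.0874
grasp_force: 0.0
```

>>> servo_tool:
  targets:
    - [-0.3,0,2,0,0,0]
    - [0,0,2,0,0,0]
    - [0,0,1.6,0,0,0]
    - [0,0,0,0,0,0]
    - [0,0,0,0,0,0]

```text
t: 3.9
tcp_pos: [0.6211, -0.2526, 0.0165]
ee_rot: [0.707, -0.707, 0.001, -0.001]
ft_force: [0.0, -0.1, 0.7]
opening: 0.0871
grasp_force: 0.0
```

>>> servo_tool:
  targets:
    - [0,0,0,0,0,0]
    - [0,0,0,0,0,0]
    - [0,0,0,0,0,0]
    - [0,0,0,0,0,0]
    - [0,0,0,0,0,0]
  fingers: 1
  force: 10

```text
t: 4.4
tcp_pos: [0.62, -0.2521, 0.0147]
ee_rot: [0.707, -0.707, 0.0, -0.0]
ft_force: [-0.5, -0.2, -0.2]
opening: 0.0548
grasp_force: 0.0
```

>>> servo_tool:
  targets:
    - [0,0,0,0,0,0]
    - [0,0,0,0,0,0]
    - [0,0,0,0,0,0]
    - [0,0,0,0,0,0]
    - [0,0,0,0,0,0]

```text
t: 4.9
tcp_pos: [0.62, -0.2521, 0.0145]
ee_rot: [0.707, -0.707, 0.0, -0.0]
ft_force: [0.5, -0.7, 0.5]
opening: 0.0256
grasp_force: 10.0
```

>>> servo_tool:
  targets:
    - [0,0,-1,0,0,0]
    - [0,0,-3,0,0,0]
    - [0,0,-3,0,0,0]
    - [0,0,-2,0,0,0]
    - [0,0,0,0,0,0]

```text
t: 5.4
tcp_pos: [0.6223, -0.2528, 0.1094]
ee_rot: [0.707, -0.707, 0.004, -0.002]
ft_force: [0.8, 0.4, -0.5]
opening: 0.0253
grasp_force: 10.0
```

>>> servo_tool:
  targets:
    - [0.6,1.9,0,0,0,0]
    - [0.8,2.5,0,0,0,0]
    - [1,3.2,0,0,0,0]
    - [1,3.2,0,0,0,0]
    - [1,3.2,0,0,0,0]

```text
t: 5.9
tcp_pos: [0.478, -0.2961, 0.1039]
ee_rot: [0.707, -0.707, -0.001, 0.0]
ft_force: [0.1, -0.9, -0.2]
opening: 0.026
grasp_force: 10.0
```

>>> servo_tool:
  targets:
    - [0.8,2.6,0,0,0,0]
    - [0.4,1.3,0,0,0,0]
    - [0,0,0,0,0,0]
    - [0,0,0,0,0,0]
    - [0,0,0,0,0,0]

```text
t: 6.4
tcp_pos: [0.4423, -0.3081, 0.1045]
ee_rot: [0.708, -0.707, 0.0, -0.0]
ft_force: [0.7, 1.5, -0.7]
opening: 0.0259
grasp_force: 10.0
```

>>> servo_tool:
  targets:
    - [0,0.1,2.5,0,0,0]
    - [0,0,2.5,0,0,0]
    - [0,0,2,0,0,0]
    - [0,0,0,0,0,0]
    - [0,0,0,0,0,0]

```text
t: 6.9
tcp_pos: [0.4409, -0.3081, 0.0346]
ee_rot: [0.708, -0.707, 0.0, 0.0]
ft_force: [0.5, -0.7, 0.3]
opening: 0.0255
grasp_force: 10.0
```

>>> servo_tool:
  targets:
    - [0,0,0.6,0,0,0]
    - [0,0,0.4,0,0,0]
    - [0,0,0.4,0,0,0]
    - [0,0,0,0,0,0]
    - [0,0,0,0,0,0]

```text
t: 7.4
tcp_pos: [0.44, -0.3083, 0.0207]
ee_rot: [0.707, -0.707, 0.0, -0.0]
ft_force: [0.3, -0.0, 0.1]
opening: 0.0257
grasp_force: 10.0
```

>>> servo_tool:
  targets:
    - [0,0,0.15,0,0,0]
    - [0,0,0,0,0,0]
    - [0,0,0,0,0,0]

```text
t: 7.7
tcp_pos: [0.44, -0.3082, 0.0191]
ee_rot: [0.707, -0.707, 0.0, -0.0]
ft_force: [-1.2, 0.0, 0.2]
opening: 0.0255
grasp_force: 10.0
```

>>> servo_tool:
  targets:
    - [0,0,0,0,0,0]
    - [0,0,0,0,0,0]
    - [0,0,0,0,0,0]
    - [0,0,0,0,0,0]
    - [0,0,0,0,0,0]
  fingers: -1

```text
t: 8.2
tcp_pos: [0.44, -0.3082, 0.0191]
ee_rot: [0.707, -0.707, 0.0, -0.0]
ft_force: [-0.2, 0.4, -0.9]
opening: 0.0577
grasp_force: 0.0
```

>>> servo_tool:
  targets:
    - [0,0,0,0,0,0]
    - [0,0,0,0,0,0]
    - [0,0,0,0,0,0]
    - [0,0,0,0,0,0]
    - [0,0,-2,0,0,0]

```text
t: 8.7
tcp_pos: [0.4379, -0.3074, 0.037]
ee_rot: [-0.707, 0.707, 0.003, -0.001]
ft_force: [-0.6, 0.1, -0.2]
opening: 0.0862
grasp_force: 0.0
```

>>> servo_tool:
  targets:
    - [0,0,-3,0,0,0]
    - [0,0,-4,0,0,0]
    - [0,0,-4,0,0,0]
    - [0,0,-1,0,0,0]
    - [0,0,0,0,0,0]

```text
t: 9.2
tcp_pos: [0.441, -0.3085, 0.1611]
ee_rot: [0.707, -0.707, 0.002, -0.001]
ft_force: [0.1, 0.5, 0.6]
opening: 0.087
grasp_force: 0.0
```

>>> servo_tool:
  targets:
    - [-3,-0.2,0,0,0,0]
    - [-4,-0.2,0,0,0,0]
    - [-4,-0.2,0,0,0,0]
    - [-4,-0.2,0,0,0,0]
    - [-3,-0.2,0,0,0,0]

```text
t: 9.7
tcp_pos: [0.4483, -0.1263, 0.1571]
ee_rot: [0.707, -0.707, -0.002, 0.001]
ft_force: [1.4, 0.8, 0.7]
opening: 0.0873
grasp_force: 0.0
```

>>> servo_tool:
  targets:
    - [-2,0,0,0,0,0]
    - [-1,0,0,0,0,0]
    - [0,0,0,0,0,0]
    - [0,0,0,0,0,0]

```text
t: 10.1
tcp_pos: [0.4495, -0.0986, 0.1583]
ee_rot: [0.707, -0.707, -0.001, 0.001]
ft_force: [-0.5, -0.7, -0.4]
opening: 0.0867
grasp_force: 0.0
```

```bash
python3 - <<'E'
from h import *
im=wr("w2")
for n,p in dict(opot=(.4515,-.068,.048),bpot=(.438,.110,.048)).items():print(n,w2px(im,np.array(p)))
a=im["img"];b=viewer.get_image("scene")["img"][90:290,220:460]
cv2.imwrite("pics/w2s.png",np.vstack([cv2.resize(a,(480,300)),cv2.resize(b,(360,300)).__class__(0) if 0 else np.hstack([cv2.resize(b,(360,300)),np.zeros((300,120,3),np.uint8)])]))
E
```

```text
[ 0.4496 -0.0988  0.1585] [[-1.0, 0.0, -0.002, 0.449], [-0.001, 0.958, 0.285, -0.176], [0.002, 0.285, -0.958, 0.32], [0.0, 0.0, 0.0, 1.0]] 348.21380464820504
opot [313.15503697 225.28764363]
bpot [327.35620458 393.95782508]
```

View pics/w2s.png

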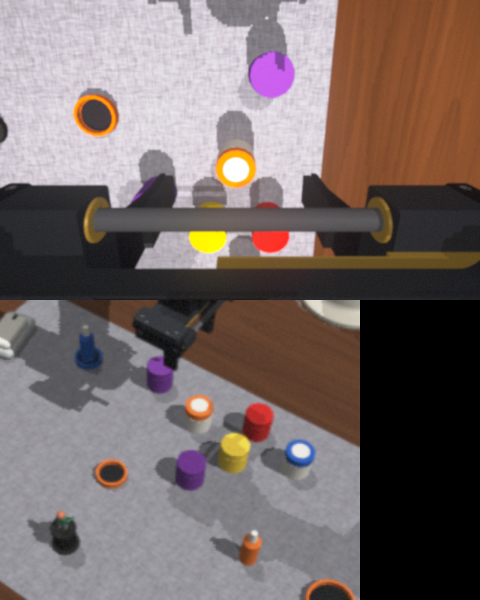

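The blue dropper stands upright in its blue tray (lower panel, 87,350). The orange pot's white spot in the wrist view is at (313,225), exactly where predicted.

>>> servo_tool:
  targets:
    - [-3.1,-0.2,0,0,0,0]
    - [0,0,3,0,0,0]
    - [0,0,3,0,0,0]
    - [0,0,2,0,0,0]
    - [0,0,0,0,0,0]

```text
t: 10.7
tcp_pos: [0.4496, -0.0683, 0.0766]
ee_rot: [-0.707, 0.708, 0.002, -0.003]
ft_force: [0.0, 0.4, 0.1]
opening: 0.0867
grasp_force: 0.0
```

>>> servo_tool:
  targets:
    - [0,0,0,0,0,0]
    - [0,0,2,0,0,0]
    - [0,0,2.2,0,0,0]
    - [0,0,2,0,0,0]
    - [0,0,0,0,0,0]

```text
t: 11.2
tcp_pos: [0.4513, -0.0676, 0.0164]
ee_rot: [-0.707, 0.707, 0.001, -0.001]
ft_force: [-0.4, 0.0, 0.2]
opening: 0.0869
grasp_force: 0.0
```

>>> servo_tool:
  targets:
    - [0,0,0,0,0,0]
    - [0,0,0,0,0,0]
    - [0,0,0,0,0,0]
    - [0,0,0,0,0,0]
    - [0,0,0,0,0,0]
  fingers: 1
  force: 12

```text
t: 11.7
tcp_pos: [0.4522, -0.0671, 0.0176]
ee_rot: [0.707, -0.707, 0.0, -0.0]
ft_force: [0.6, -0.1, 0.5]
opening: 0.0551
grasp_force: 0.0
```

>>> servo_tool:
  targets:
    - [0,0,0,0,0,0]
    - [0,0,0,0,0,0]
    - [0,0,0,0,0,0]
    - [0,0,0,0,0,0]

```text
t: 12.1
tcp_pos: [0.452, -0.0672, 0.0172]
ee_rot: [0.707, -0.707, 0.0, -0.0]
ft_force: [-0.4, 0.0, 3.0]
opening: 0.0458
grasp_force: 12.0
```

>>> servo_tool:
  targets:
    - [0,0,-1,0,0,0]
    - [0,0,-3,0,0,0]
    - [0,0,-4,0,0,0]
    - [0,0,-2,0,0,0]
    - [0,0,0,0,0,0]

```text
t: 12.6
tcp_pos: [0.4541, -0.0669, 0.1205]
ee_rot: [0.707, -0.707, 0.002, -0.003]
ft_force: [0.2, -0.3, -0.9]
opening: 0.0457
grasp_force: 12.0
```

>>> servo_tool:
  targets:
    - [-1.2,-0.6,0,0,0,0]
    - [-2.4,-1.25,0,0,0,0]
    - [-3,-1.57,0,0,0,0]
    - [-3,-1.57,0,0,0,0]
    - [-3,-1.57,0,0,0,0]

```text
t: 13.1
tcp_pos: [0.517, 0.0604, 0.1153]
ee_rot: [0.707, -0.707, -0.001, 0.002]
ft_force: [0.6, -0.6, -0.9]
opening: 0.0456
grasp_force: 12.0
```

>>> servo_tool:
  targets:
    - [-3,-1.57,0,0,0,0]
    - [-3,-1.57,0,0,0,0]
    - [-3,-1.57,0,0,0,0]
    - [-3,-1.57,0,0,0,0]
    - [-3,-1.57,0,0,0,0]

```text
t: 13.6
tcp_pos: [0.5953, 0.2106, 0.1146]
ee_rot: [0.707, -0.707, -0.001, 0.002]
ft_force: [0.2, 0.4, -0.6]
opening: 0.0456
grasp_force: 12.0
```

>>> servo_tool:
  targets:
    - [-2.6,-1.3,0,0,0,0]
    - [-1.4,-0.8,0,0,0,0]
    - [0,0,0,0,0,0]
    - [0,0,0,0,0,0]
    - [0,0,0,0,0,0]

```text
t: 14.1
tcp_pos: [0.6159, 0.2482, 0.1159]
ee_rot: [-0.707, 0.707, 0.0, -0.001]
ft_force: [-0.5, -0.0, -0.3]
opening: 0.0457
grasp_force: 12.0
```

>>> servo_tool:
  targets:
    - [-1.0,-0.55,0,0,0,0]
    - [0,0,2.5,0,0,0]
    - [0,0,2.5,0,0,0]
    - [0,0,2,0,0,0]
    - [0,0,0,0,0,0]

```text
t: 14.6
tcp_pos: [0.6205, 0.2577, 0.0438]
ee_rot: [-0.707, 0.707, 0.001, -0.003]
ft_force: [-0.5, -0.7, 0.5]
opening: 0.0457
grasp_force: 12.0
```

>>> servo_tool:
  targets:
    - [0,0,0,0,0,0]
    - [0,0,0,0,0,0]

```text
t: 14.8
tcp_pos: [0.6235, 0.2595, 0.0488]
ee_rot: [0.707, -0.707, 0.0, -0.002]
ft_force: [1.1, 0.3, 0.1]
opening: 0.0456
grasp_force: 12.0
```

>>> servo_tool:
  targets:
    - [0.1,0.1,1,0,0,0]
    - [0,0,1,0,0,0]
    - [0,0,0.5,0,0,0]
    - [0,0,0.2,0,0,0]
    - [0,0,0,0,0,0]

```text
t: 15.3
tcp_pos: [0.6206, 0.2574, 0.0208]
ee_rot: [0.707, -0.707, -0.0, 0.001]
ft_force: [-2.6, -1.4, 5.6]
opening: 0.0461
grasp_force: 12.0
```

>>> servo_tool:
  targets:
    - [0,0,0,0,0,0]
    - [0,0,0,0,0,0]

```text
t: 15.5
tcp_pos: [0.6205, 0.2574, 0.0208]
ee_rot: [0.707, -0.707, -0.0, 0.001]
ft_force: [-3.6, -1.9, 6.3]
opening: 0.0459
grasp_force: 12.0
```

>>> servo_tool:
  targets:
    - [0,0,0,0,0,0]
    - [0,0,0,0,0,0]
    - [0,0,0,0,0,0]
    - [0,0,0,0,0,0]
    - [0,0,0,0,0,0]
  fingers: -1

```text
t: 16.0
tcp_pos: [0.6214, 0.2579, 0.0198]
ee_rot: [0.707, -0.707, -0.0, 0.0]
ft_force: [0.4, 0.3, -0.3]
opening: 0.0781
grasp_force: 0.0
```

>>> servo_tool:
  targets:
    - [0,0,0,0,0,0]
    - [0,0,-2,0,0,0]
    - [0,0,-4,0,0,0]
    - [0,0,-4,0,0,0]
    - [0,0,-4,0,0,0]

```text
t: 16.5
tcp_pos: [0.6212, 0.2578, 0.1614]
ee_rot: [0.707, -0.707, 0.0, 0.0]
ft_force: [1.2, 0.7, -0.9]
opening: 0.087
grasp_force: 0.0
```

>>> servo_tool:
  targets:
    - [3,0,-1,0,0,0]
    - [4,0,-1,0,0,0]
    - [4,0,0,0,0,0]
    - [3,0,0,0,0,0]
    - [2,0,0,0,0,0]

```text
t: 17.0
tcp_pos: [0.6211, 0.0959, 0.1804]
ee_rot: [-0.707, 0.707, -0.0, 0.0]
ft_force: [-0.1, -0.2, -0.0]
opening: 0.0871
grasp_force: 0.0
```

>>> servo_tool:
  targets:
    - [0,0,0,0,0,0]
    - [0,0,0,0,0,0]

```text
t: 17.2
tcp_pos: [0.6216, 0.098, 0.18]
ee_rot: [-0.707, 0.707, 0.0, 0.0]
ft_force: [-0.8, -0.7, 0.2]
opening: 0.0871
grasp_force: 0.0
```

```bash
python3 - <<'E'
from h import *
im=wr("w3")
print(w2px(im,np.array((.624,.1275,.075))))
a=im["img"];b=viewer.get_image("scene")["img"][120:320,340:580]
cv2.imwrite("pics/w3s.png",np.vstack([a[100:300],cv2.resize(b,(480,400)).copy() if 0 else np.hstack([cv2.resize(b,(480,400)),np.zeros((400,160,3),np.uint8)])]))
E
```

```text
[0.6216 0.0986 0.1799] [[-1.0, -0.0, -0.001, 0.621], [-0.0, 0.958, 0.286, 0.02], [0.0, 0.286, -0.958, 0.342], [0.0, 0.0, 0.0, 1.0]] 348.21380464820504
[312.89698416 226.41447483]
```

View pics/w3s.png

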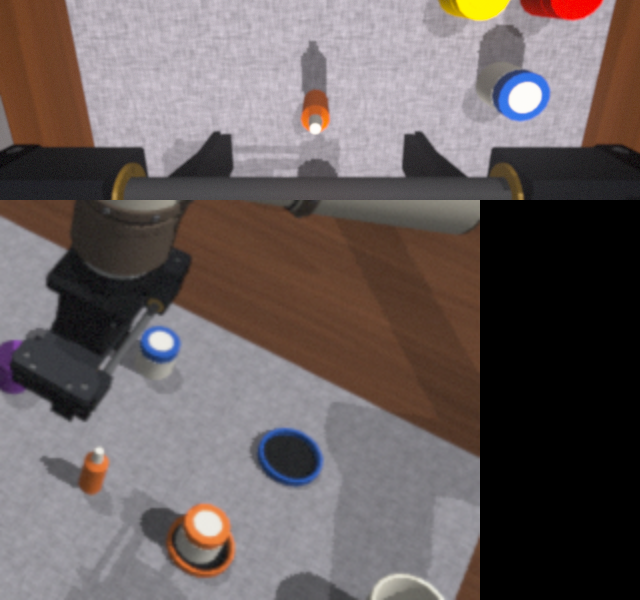

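The orange pot sits flat in the orange large tray (lower panel, 205,540). The orange dropper's cap is at wrist pixel (315,227), against a prediction of (313,226).

>>> servo_tool:
  targets:
    - [-2.95,-0.1,0,0,0,0]
    - [0,0,4,0,0,0]
    - [0,0,4,0,0,0]
    - [0,0,2,0,0,0]
    - [0,0,0,0,0,0]

```text
t: 17.8
tcp_pos: [0.6199, 0.1278, 0.076]
ee_rot: [0.708, -0.707, -0.002, 0.004]
ft_force: [-0.4, 0.2, 1.0]
opening: 0.0872
grasp_force: 0.0
```

>>> servo_tool:
  targets:
    - [0,0,0,0,0,0]
    - [0,0,2,0,0,0]
    - [0,0,2.3,0,0,0]
    - [0,0,2,0,0,0]
    - [0,0,0,0,0,0]

```text
t: 18.3
tcp_pos: [0.6218, 0.1275, 0.0163]
ee_rot: [0.707, -0.707, -0.0, 0.001]
ft_force: [0.3, 0.4, 0.6]
opening: 0.0869
grasp_force: 0.0
```

>>> servo_tool:
  targets:
    - [0,0,0,0,0,0]
    - [0,0,0,0,0,0]
    - [0,0,0,0,0,0]
    - [0,0,0,0,0,0]
    - [0,0,0,0,0,0]
  fingers: 1
  force: 10

```text
t: 18.8
tcp_pos: [0.6227, 0.1275, 0.0177]
ee_rot: [0.707, -0.707, 0.0, -0.0]
ft_force: [-0.0, 1.0, 0.2]
opening: 0.0547
grasp_force: 0.0
```

>>> servo_tool:
  targets:
    - [0,0,0,0,0,0]
    - [0,0,0,0,0,0]
    - [0,0,0,0,0,0]
    - [0,0,0,0,0,0]
    - [0,0,0,0,0,0]

```text
t: 19.3
tcp_pos: [0.6224, 0.1274, 0.017]
ee_rot: [0.707, -0.707, 0.0, 0.0]
ft_force: [0.5, 0.6, 0.6]
opening: 0.0258
grasp_force: 10.0
```

>>> servo_tool:
  targets:
    - [0,0,-1,0,0,0]
    - [0,0,-3,0,0,0]
    - [0,0,-3,0,0,0]
    - [0,0,-1,0,0,0]
    - [0,0,0,0,0,0]

```text
t: 19.8
tcp_pos: [0.6235, 0.1279, 0.0995]
ee_rot: [0.707, -0.707, 0.001, -0.002]
ft_force: [1.1, -0.6, -0.4]
opening: 0.0256
grasp_force: 10.0
```

>>> servo_tool:
  targets:
    - [1.5,0,0,0,0,0]
    - [2.5,0,0,0,0,0]
    - [3.5,0,0,0,0,0]
    - [3.5,0,0,0,0,0]
    - [3.5,0,0,0,0,0]

```text
t: 20.3
tcp_pos: [0.6208, -0.0198, 0.095]
ee_rot: [0.707, -0.707, -0.001, 0.002]
ft_force: [1.0, -0.5, -0.9]
opening: 0.0255
grasp_force: 10.0
```

>>> servo_tool:
  targets:
    - [3.5,0,0,0,0,0]
    - [3,0,0,0,0,0]
    - [2.5,0.1,0,0,0,0]
    - [1.5,0,0,0,0,0]
    - [0,0,0,0,0,0]

```text
t: 20.8
tcp_pos: [0.6202, -0.1248, 0.0955]
ee_rot: [-0.706, 0.708, 0.001, -0.001]
ft_force: [0.6, -0.5, 0.1]
opening: 0.0257
grasp_force: 10.0
```

>>> servo_tool:
  targets:
    - [0,0,0,0,0,0]
    - [0,0,0,0,0,0]

```text
t: 21.0
tcp_pos: [0.6213, -0.1218, 0.0966]
ee_rot: [0.708, -0.707, -0.0, 0.0]
ft_force: [0.0, -0.3, -0.0]
opening: 0.0258
grasp_force: 10.0
```

Target (.621,-.123), with contact expected at TCP z ≈ .021.

>>> servo_tool:
  targets:
    - [0.1,0,2.5,0,0,0]
    - [0,0,2.5,0,0,0]
    - [0,0,1,0,0,0]
    - [0,0,0,0,0,0]
    - [0,0,0,0,0,0]

```text
t: 21.5
tcp_pos: [0.6223, -0.1232, 0.0378]
ee_rot: [0.708, -0.707, 0.001, -0.0]
ft_force: [0.9, 0.1, -0.7]
opening: 0.0255
grasp_force: 10.0
```

>>> servo_tool:
  targets:
    - [0,0,0.6,0,0,0]
    - [0,0,0.6,0,0,0]
    - [0,0,0.3,0,0,0]
    - [0,0,0,0,0,0]
    - [0,0,0,0,0,0]

```text
t: 22.0
tcp_pos: [0.6215, -0.1237, 0.0221]
ee_rot: [0.707, -0.707, 0.0, 0.0]
ft_force: [0.4, 0.3, -1.9]
opening: 0.026
grasp_force: 10.0
```

>>> servo_tool:
  targets:
    - [0,0,0.12,0,0,0]
    - [0,0,0,0,0,0]
    - [0,0,0,0,0,0]

```text
t: 22.3
tcp_pos: [0.6217, -0.1236, 0.021]
ee_rot: [0.707, -0.707, 0.0, -0.0]
ft_force: [-0.4, -0.3, -0.6]
opening: 0.0257
grasp_force: 10.0
```

>>> servo_tool:
  targets:
    - [0,0,0,0,0,0]
    - [0,0,0,0,0,0]
    - [0,0,0,0,0,0]
    - [0,0,0,0,0,0]
    - [0,0,0,0,0,0]
  fingers: -1

```text
t: 22.8
tcp_pos: [0.6215, -0.1236, 0.0209]
ee_rot: [0.707, -0.707, -0.0, 0.0]
ft_force: [-0.2, -0.7, 0.0]
opening: 0.0573
grasp_force: 0.0
```

>>> servo_tool:
  targets:
    - [0,0,0,0,0,0]
    - [0,0,0,0,0,0]
    - [0,0,0,0,0,0]
    - [0,0,0,0,0,0]
    - [0,0,-2,0,0,0]

```text
t: 23.3
tcp_pos: [0.6191, -0.1235, 0.0382]
ee_rot: [-0.707, 0.707, 0.002, -0.002]
ft_force: [-0.0, 0.2, -0.3]
opening: 0.086
grasp_force: 0.0
```

>>> servo_tool:
  targets:
    - [0,0,-4,0,0,0]
    - [0,0,-4,0,0,0]
    - [0,0,-4,0,0,0]
    - [0,0,0,0,0,0]
    - [-1,0.9,0,0,0,0]

```text
t: 23.8
tcp_pos: [0.6133, -0.114, 0.162]
ee_rot: [-0.707, 0.708, -0.001, 0.001]
ft_force: [0.8, 0.1, -1.1]
opening: 0.0872
grasp_force: 0.0
```

>>> servo_tool:
  targets:
    - [-2.5,2.2,0,0,0,0]
    - [-3,2.7,0,0,0,0]
    - [-3,2.7,0,0,0,0]
    - [-3,2.7,0,0,0,0]
    - [-3,2.7,0,0,0,0]

```text
t: 24.3
tcp_pos: [0.4797, 0.0322, 0.1594]
ee_rot: [-0.707, 0.707, 0.001, -0.001]
ft_force: [0.5, 0.9, 0.7]
opening: 0.0872
grasp_force: 0.0
```

>>> servo_tool:
  targets:
    - [-3,2.7,0,0,0,0]
    - [-2,1.8,0,0,0,0]
    - [0,0,0,0,0,0]
    - [0,0,0,0,0,0]
    - [0,0,0,0,0,0]

```text
t: 24.8
tcp_pos: [0.4372, 0.081, 0.1603]
ee_rot: [0.707, -0.707, -0.0, 0.001]
ft_force: [0.8, -0.3, -0.6]
opening: 0.0871
grasp_force: 0.0
```

```bash
python3 - <<'E'
from h import *
im=wr("w4")
print(w2px(im,np.array((.438,.110,.048))))
a=im["img"];b=viewer.get_image("scene")["img"][90:290,220:460]
cv2.imwrite("pics/w4s.png",np.vstack([a[100:300],np.hstack([cv2.resize(b,(480,400)),np.zeros((400,160,3),np.uint8)])]))
E
```

```text
[0.4375 0.0808 0.1603] [[-1.0, -0.0, -0.002, 0.436], [-0.001, 0.958, 0.285, 0.003], [0.002, 0.285, -0.958, 0.322], [0.0, 0.0, 0.0, 1.0]] 348.21380464820504
[314.75910955 222.71706537]
```

View pics/w4s.png

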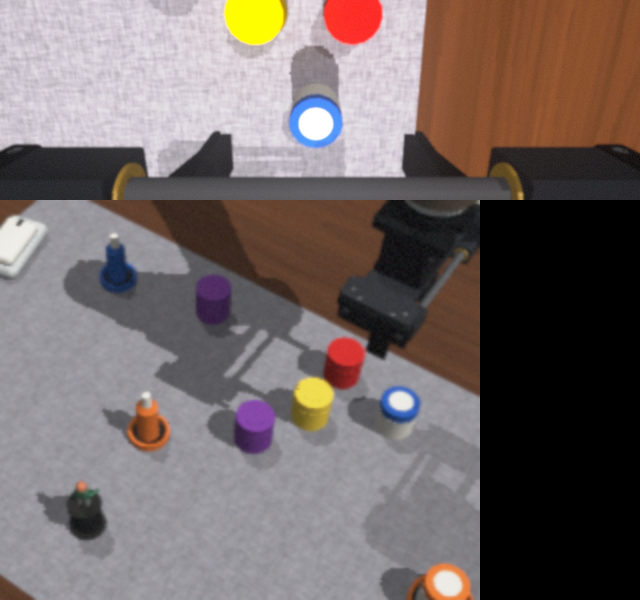

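Both droppers stand upright in their trays (lower panel, 116,270 and 148,425). The blue pot's spot at wrist pixel (316,224) matches the prediction, so I'll grasp it.

>>> servo_tool:
  targets:
    - [-3,0,0,0,0,0]
    - [0,0,3,0,0,0]
    - [0,0,3,0,0,0]
    - [0,0,2,0,0,0]
    - [0,0,0,0,0,0]

```text
t: 25.4
tcp_pos: [0.4358, 0.1096, 0.0781]
ee_rot: [-0.707, 0.708, 0.001, -0.004]
ft_force: [-0.2, -1.0, 0.0]
opening: 0.0869
grasp_force: 0.0
```

>>> servo_tool:
  targets:
    - [0,0,0,0,0,0]
    - [0,0,2,0,0,0]
    - [0,0,2.3,0,0,0]
    - [0,0,2,0,0,0]
    - [0,0,0,0,0,0]

```text
t: 25.9
tcp_pos: [0.437, 0.1108, 0.0172]
ee_rot: [-0.707, 0.707, 0.0, -0.001]
ft_force: [0.7, -0.4, 0.5]
opening: 0.0869
grasp_force: 0.0
```

>>> servo_tool:
  targets:
    - [0,0,0,0,0,0]
    - [0,0,0,0,0,0]
    - [0,0,0,0,0,0]
    - [0,0,0,0,0,0]
    - [0,0,0,0,0,0]
  fingers: 1
  force: 12

```text
t: 26.4
tcp_pos: [0.4377, 0.1115, 0.0184]
ee_rot: [0.707, -0.707, 0.0, -0.001]
ft_force: [-0.1, 0.1, -0.1]
opening: 0.0549
grasp_force: 0.0
```

>>> servo_tool:
  targets:
    - [0,0,0,0,0,0]
    - [0,0,0,0,0,0]
    - [0,0,0,0,0,0]
    - [0,0,0,0,0,0]

```text
t: 26.8
tcp_pos: [0.4376, 0.1115, 0.0181]
ee_rot: [0.707, -0.707, 0.0, -0.0]
ft_force: [-0.7, -0.0, 4.5]
opening: 0.0452
grasp_force: 12.0
```

>>> servo_tool:
  targets:
    - [0,0,-1,0,0,0]
    - [0,0,-3,0,0,0]
    - [0,0,-3,0,0,0]
    - [0,0,-1,0,0,0]
    - [0,0,0,0,0,0]

```text
t: 27.3
tcp_pos: [0.438, 0.1118, 0.0993]
ee_rot: [0.707, -0.707, 0.0, -0.002]
ft_force: [-0.3, -0.7, -1.0]
opening: 0.0458
grasp_force: 12.0
```

>>> servo_tool:
  targets:
    - [-1.5,-0.25,0,0,0,0]
    - [-3,-0.5,0,0,0,0]
    - [-3,-0.5,0,0,0,0]
    - [-3,-0.5,0,0,0,0]
    - [-3,-0.5,0,0,0,0]

```text
t: 27.8
tcp_pos: [0.4591, 0.2476, 0.0959]
ee_rot: [0.707, -0.707, -0.0, 0.002]
ft_force: [-0.2, 0.1, -1.7]
opening: 0.0454
grasp_force: 12.0
```

>>> servo_tool:
  targets:
    - [-3,-0.5,0,0,0,0]
    - [-1.8,-0.2,0,0,0,0]
    - [0,0,0,0,0,0]
    - [0,0,0,0,0,0]
    - [0,0,0,0,0,0]

```text
t: 28.3
tcp_pos: [0.4662, 0.2931, 0.0972]
ee_rot: [-0.707, 0.707, 0.0, -0.001]
ft_force: [-0.4, 0.2, -1.1]
opening: 0.0456
grasp_force: 12.0
```

>>> servo_tool:
  targets:
    - [-0.1,-0.1,2,0,0,0]
    - [0,0,2,0,0,0]
    - [0,0,1.5,0,0,0]
    - [0,0,0,0,0,0]
    - [0,0,0,0,0,0]

```text
t: 28.8
tcp_pos: [0.468, 0.2947, 0.0432]
ee_rot: [-0.707, 0.707, -0.0, -0.0]
ft_force: [-0.7, 0.0, -0.4]
opening: 0.0451
grasp_force: 12.0
```

>>> servo_tool:
  targets:
    - [0,0,0.8,0,0,0]
    - [0,0,0.7,0,0,0]
    - [0,0,0.4,0,0,0]
    - [0,0,0.1,0,0,0]
    - [0,0,0,0,0,0]

```text
t: 29.3
tcp_pos: [0.4678, 0.2953, 0.0226]
ee_rot: [0.707, -0.707, 0.0, 0.0]
ft_force: [0.5, 0.0, -0.7]
opening: 0.0455
grasp_force: 12.0
```

>>> servo_tool:
  targets:
    - [0,0,0,0,0,0]
    - [0,0,0,0,0,0]

```text
t: 29.5
tcp_pos: [0.468, 0.2955, 0.0231]
ee_rot: [0.707, -0.707, 0.0, -0.0]
ft_force: [-0.4, 0.1, -1.1]
opening: 0.0459
grasp_force: 12.0
```

>>> servo_tool:
  targets:
    - [0,0,0.12,0,0,0]
    - [0,0,0,0,0,0]
    - [0,0,0,0,0,0]

```text
t: 29.8
tcp_pos: [0.468, 0.2956, 0.0222]
ee_rot: [0.707, -0.707, 0.0, -0.0]
ft_force: [-2.1, 0.1, 3.3]
opening: 0.0456
grasp_force: 12.0
```

>>> servo_tool:
  targets:
    - [0,0,0,0,0,0]
    - [0,0,0,0,0,0]
    - [0,0,0,0,0,0]
    - [0,0,0,0,0,0]
    - [0,0,0,0,0,0]
  fingers: -1

```text
t: 30.3
tcp_pos: [0.4678, 0.2953, 0.0215]
ee_rot: [0.707, -0.707, 0.0, 0.0]
ft_force: [-0.1, 0.7, 0.1]
opening: 0.0778
grasp_force: 0.0
```

>>> servo_tool:
  targets:
    - [0,0,0,0,0,0]
    - [0,0,-2,0,0,0]
    - [0,0,-4,0,0,0]
    - [0,0,-4,0,0,0]
    - [0,0,-4,0,0,0]

```text
t: 30.8
tcp_pos: [0.4676, 0.2951, 0.1631]
ee_rot: [0.707, -0.707, 0.0, 0.0]
ft_force: [0.6, 0.8, 0.4]
opening: 0.0872
grasp_force: 0.0
```

>>> servo_tool:
  targets:
    - [0,4,-2,0,0,0]
    - [0,4,-2,0,0,0]
    - [0,0,-2,0,0,0]
    - [0,0,0,0,0,0]
    - [0,0,0,0,0,0]

```text
t: 31.3
tcp_pos: [0.3877, 0.2954, 0.2217]
ee_rot: [0.707, -0.707, -0.0, -0.0]
ft_force: [-0.3, 0.1, 0.2]
opening: 0.0869
grasp_force: 0.0
```

```bash
python3 - <<'E'
from h import *
a=viewer.get_image("scene")["img"][90:330,210:530];b=viewer.get_image("side")["img"][130:360,220:420]
cv2.imwrite("pics/f.png",np.hstack([cv2.resize(a,(440,330)),cv2.resize(b,(287,330))]))
E
```

```text
(no output)
```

View pics/f.png

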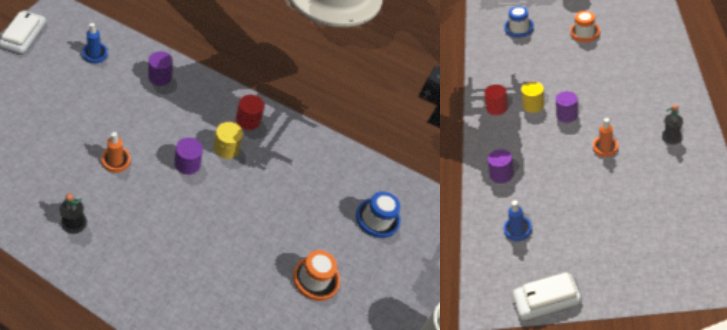

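All four paints stand upright in their matching trays, and the figure and mouse have not moved (scene panel: blue dropper 95,45; orange dropper 115,152; blue pot 380,213; orange pot 318,272).

```bash
python3 -c "
from workcell import env
print(env.sign_off())"
```

```text
the job is handed in; nothing more can be done
None
```

The job is handed in: the last pictures show all four paints upright in their own-coloured trays and released, with the figure and mouse where they were; sign-off gave no verdict.

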